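Tip the column fittings into the inspection dish and hold the reading lens over them

TASK

Lift the handle of the hinged tray so that all four steel fittings slide into the square dish, without touching the fittings, and let the tray down again. Then take the round reading lens by its handle from its rest and hold it level and still over the middle of the dish, with the lens at the height of the black disc collar on the gauge post and clear of everything else; do not move the collar or disturb the other things on the bench. The job ends while you are holding the lens there: do not put it down or let go.

Things in the scene. Friction and masses are not known exactly. Their poses are not given: they have to be found in the camera images.
- station: fixed inspection station: aluminium base plate 185 x 285 x 8 mm with, along its y axis, a white square open dish (-y) and a hinged steel tipping tray (+y), and a steel gauge post beside the dish (+x). Origin: on the bench, 75 mm in +y of the dish's centre; yaw within 20 degrees of zero. The post's top is 210 mm above the bench, the uprights beside the hinge 92 mm.
- dish_center (a point): centre of the dish's inner floor, 12 mm above the bench. The dish is 100 x 100 mm inside; its rims stand 62 mm above the bench (70 mm on the tray's side). Axes as the station's.
- tip_tray (a joint): tray angle, rad: 0 = level (start), grows as the handle end is lifted, stop at 1.4. Tray 95 x 125 x 34 mm, 0.22 kg plus fittings, hinged along station x at its open end over the dish's edge; handle at the other end, station +y. It swings freely, lightly damped, and sinks back to level when let go. The fittings slide out once it is steep: about 0.5 to 0.8 rad, as friction has it.
- tray_hinge (a point): middle of the tray's hinge axis, 78 mm above the bench, fixed; the axis runs along the station's x. Axes as the station's.
- tray_handle (a point): centre of the tray's handle, a black barrel 20 mm thick, 24 mm long along station x: pinched from above on its end faces it turns between the fingers as the tray tips. Tray level: 165 mm from the hinge in station +y, 12 mm above it, 90 mm above the bench. A 12 mm wide stem joins it to the tray's end wall, 40 mm away and 22 mm higher than the barrel's centre. Moves with the tray.
- focus_mark (a point): the focal height mark: mid-thickness of the black disc collar (28 mm across, 8 mm thick, a smaller brass hub on top) on the 10 mm gauge post, which stands 100 mm from the dish's centre in station +x. Its height differs from start to start, 130 to 180 mm above the bench. The collar slides stiffly (5 N) and must stay where it is.
- lens: the round reading lens: glass in a dark rim, 85 mm across, 10 mm thick, with a straight black handle of 18 x 18 mm section; 0.09 to 0.14 kg. Origin: centre of the rim's underside; x points away from the handle, which covers x = -38 to -148 mm, z = 0 to 18 mm. It lies level on its rest, its underside 30 mm above the bench.
- lens_center (a point): centre of the lens, 5 mm above the rim's underside, in the middle of its thickness.
- lens_grip (a point): middle of the free part of the lens handle, 80 mm from the lens's centre, 9 mm above the underside (39 mm above the bench on the rest); the handle's flat sides are 18 mm apart along the lens's y.
- lens_rest: fixed grey rest that carries the lens: base 180 x 50 x 8 mm, two blocks 50 mm wide with tops 30 mm above the bench, at x = +60 mm (30 mm long, under the lens) and x = -65 mm (24 mm long, under the handle's end). Origin: under the base's middle; x as the lens's x. An equal rest with a square mirror stands on the other side of the station; either may be left or right.
- mirror: a bystander, leave alone: flat steel mirror, 75 mm square and 10 mm thick, with a handle just like the lens's, lying on the other rest. Origin: centre of its underside.
- mirror_rest: a bystander, leave alone: the other grey rest, fixed, equal to the lens's.
- fitting1: one of four alike steel column fittings, stepped cylinder 22 mm in diameter and 22 mm tall (upper part 14 mm), 25 to 50 g, standing in the tipping tray at the start. Origin: centre of its underside.
- fitting2: one of four alike steel column fittings, stepped cylinder 22 mm in diameter and 22 mm tall (upper part 14 mm), 25 to 50 g, standing in the tipping tray at the start. Origin: centre of its underside.
- fitting3: one of four alike steel column fittings, stepped cylinder 22 mm in diameter and 22 mm tall (upper part 14 mm), 25 to 50 g, standing in the tipping tray at the start. Origin: centre of its underside.
- fitting4: one of four alike steel column fittings, stepped cylinder 22 mm in diameter and 22 mm tall (upper part 14 mm), 25 to 50 g, standing in the tipping tray at the start. Origin: centre of its underside.
- beaker: a bystander, leave alone: glass beaker 70 mm wide, 85 mm high, loose, left of and beyond the tray. Origin: centre of its underside.
- spanner: a bystander, leave alone: small spanner, 140 mm long, loose, lying flat near the robot. Origin: its middle, on the bench.

How it is judged:
By the outcome, as a careful person would: the job done as asked, in the order asked, and still so for the second after the job is handed in, while the arm keeps its last pose, push and grip.
It also fails if it takes over 58 s, if anything falls off the work surface, if the arm or the gripper's body presses on something with over 40 N, if the wrist force passes 120 N, or if a joint passes its speed limit or range.

ROBOT

A 7-joint arm with a two-finger parallel gripper is mounted at the origin on the work surface. World frame = base frame: x ahead of the robot, y to its left, z up, the work surface at z = 0. Lengths are in m, angles in rad, forces in N, time in s.
With the tool pointing down it reaches from about 0.425 to 0.925 m from the base axis. Payload 6.8 kg.
Tool frame: the origin (TCP) lies on the front face of the gripper's body, between the roots of the fingers; the fingertips stand 73 mm ahead of it and the grasp point (between the pads) lies 54 mm ahead of it (env.nose_length is the distance from the TCP to the fingertips, in m); z points along the fingers, y is the line along which they close (so a half turn about z gives the same grasp; the last joint's range is limited). The gripper opens to 85 mm and grips with 20 to 120 N. Pads are 22 mm wide; open, the fingers measure 114 mm over their backs; the gripper's body (76 mm by 85 mm) begins 54 mm behind the grasp point. The pads swing forward as they close: fully open they stand 13 mm farther back than shut.
Start: joints at [1.21, 0.477, 0.022, 1.555, -0.011, 1.109, -0.083], TCP at [0.169, -0.654, 0.304] pointing down, gripper open.
Joint ranges: [-2.96, 2.96], [-0.34, 2.1], [-1.41, 1.46], [0.24, 2.44], [-1.37, 4.51], [0.17, 1.92], [-2.96, 2.96]. Speed limits (rad/s): [2.39, 2.39, 3.14, 3.14, 3.14, 3.14, 3.14].

INTERFACE

Orientations are given as a unit quaternion [w, x, y, z].
In Python, from cell import env, kin, camera, calibration, job gives the robot as it stands. The module is installed in compiled form; this text tells all that it offers. Calls block until the motion is done:
- env.reach(position, orientation): joint-space move of the TCP to a pose.
- env.movel(position, velocity=0.15, rot=None, stop_force=None): straight line of the TCP; rot=None keeps the orientation; velocity is the mean speed in m/s. With stop_force (N) it stops when the force on the tool has changed by that much, and returns True; else False.
- env.goto_joints(angles): joint-space move.
- env.grip(opening, f_grip=None): finger opening in m; f_grip is the grip in N (None keeps the last); returns when the fingers have stopped.
- env.dwell(seconds).
- kin.inverse_kinematics(position, orientation): joint angles nearest the present ones, or None.
- env.get_state(): the state.
- camera(name): name is "scene" or "top" or "wrist"; returns (picture, depth): 400x640x3 uint8, blue, green, red; 400x640 float32, m along the optical axis (not along the pixel's ray), 0 where there is no reading.
- calibration(name): a dict with "fx", "fy", "cx", "cy" (pixels), "rvec" (rotation vector, rad) and "tvec" (3), from world to camera coordinates, as OpenCV has them. Camera axes: x right, y down, z forward; pixel columns grow to the right and rows downward; lengths in m; the calibration is good to about 2 mm. A picture is of the moment at which its call begins: read the wrist's pose just before it. calibration takes no time and is no camera call; for the wrist camera it gives the pose at the moment of the call.
A pose or a line that the arm cannot do raises env.PlanningError and nothing moves.
- job.job_done(): hands the job in; it is judged then, once.
The state is a dict: "time": time; "qpos": joint angles; "joint_velocities": joint speeds; "joint_torque": joint torques, N m; "tcp_pos": TCP position; "orientation": TCP orientation; "force": force on the tool from outside, world axes, zero at the start; "torque": the same for the moment, N m; "opening": finger opening in m; "gripper_force": force on a finger pad.
Only numpy, scipy, OpenCV 4.12 (cv2) and the standard library are available. Lean on these libraries where they do the work, as an engineer would, in place of code of your own. Each camera call takes 0.05 s, during which the arm holds its last target. There are 200 camera calls.

## Working session

There is one attempt and no reset: what is moved stays moved. The work goes in short steps, each a Python script; the robot and the scene stay as the last script left them, time stands still between calls to the robot, and variables do not carry over. Pictures are saved under pics/ and viewed, at most 10 in all, crops included, and the job is handed in when it is done.

```bash
mkdir -p pics; cat > h.py <<'E'
import numpy as np, cv2
from cell import env, kin, camera, calibration, job
def cal(n):
    c=calibration(n); R=cv2.Rodrigues(np.array(c["rvec"],float))[0]; t=np.array(c["tvec"],float).ravel()
    return c,R,t
def cloud(n,d,c=None):
    c,R,t=c or cal(n); v,u=np.mgrid[0:d.shape[0],0:d.shape[1]]
    p=np.stack([(u-c["cx"])/c["fx"]*d,(v-c["cy"])/c["fy"]*d,d],-1)
    return (p-t)@R
def ray(c,u,v,z):
    c,R,t=c; o=-R.T@t; d=R.T@np.array([(u-c["cx"])/c["fx"],(v-c["cy"])/c["fy"],1]); return o+d*(z-o[2])/d[2]
E
python3 - <<'E'
from h import *
for n in ("scene","top"):
    p,d=camera(n); cv2.imwrite(f"pics/{n}.png",p); np.savez(f"{n}.npz",p=p,d=d)
    c=cal(n); print(n,-c[1].T@c[2],c[0]["fx"],(d>0).mean())
s=env.get_state(); print(s["tcp_pos"],s["orientation"],s["time"],s["opening"])
E
```

```text
scene [ 1.23804041 -0.06709852  1.06340417] 479.8041658905873 0.9959453125
top [ 0.44592149 -0.00730976  0.96028075] 391.0686541181818 0.99605078125
[ 0.16873806 -0.6531313   0.30299631] [-8.45683952e-04  9.92022281e-01  1.26059732e-01 -1.48137382e-04] 0.1 0.08506547864053285
```

View pics/top.png

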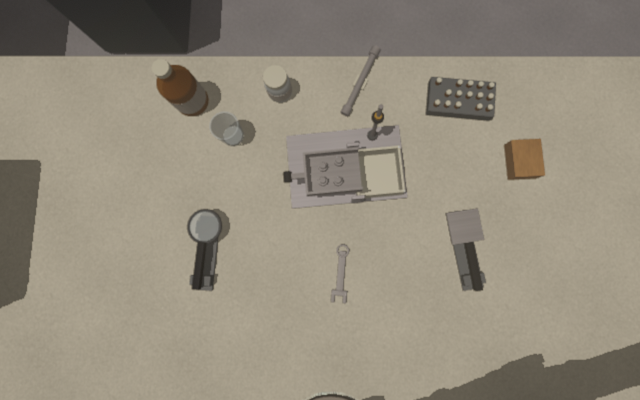

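View pics/scene.png

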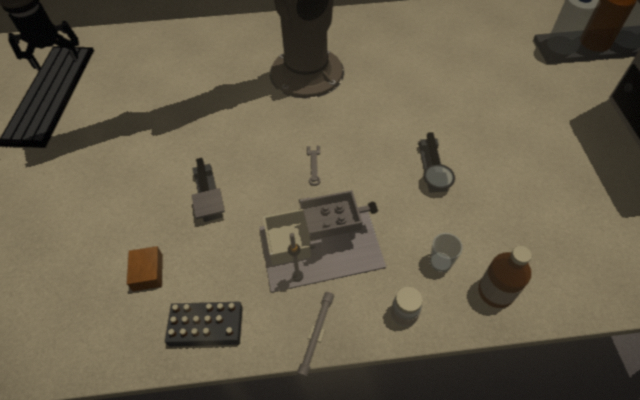

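The top view shows the tray handle at about (288,176), the dish at (382,172) and the post and collar at (377,117). The lens is at (205,226) with its handle down to (203,287), so it is the left one; the mirror is on the right. Next I'll measure these.

```bash
python3 - <<'E'
from h import *
T=np.load("top.npz"); p,d=T["p"],T["d"]; c=cal("top"); W=cloud("top",d,c); g=p.max(2)
def comp(mask,u0,u1,v0,v1,z):
    m=np.zeros(mask.shape,np.uint8); m[v0:v1,u0:u1]=mask[v0:v1,u0:u1]
    n,l,s,ce=cv2.connectedComponentsWithStats(m); i=1+s[1:,4].argmax(); cs=(l==i)
    print(s[i],ce[i],ray(c,*ce[i],z), "zmed",np.median(W[cs][:,2])); return cs
print("handle"); comp(g<60,275,300,165,190,.09)
# uprights, rims by height
Z=W[...,2]
m=((Z>.052)&(Z<.068)); print("dish inner: low pts"); 
k=np.zeros_like(g); 
m=(Z<.03)&(np.mgrid[0:400,0:640][1]>358)&(np.mgrid[0:400,0:640][1]<404)&(g>110)
cs=comp(m,355,410,140,205,.012); 
print(cv2.minAreaRect(np.argwhere(cs)[:,::-1].astype(np.float32)))
b=W[80:220,270:420].reshape(-1,3); print("high pts top"); h=b[b[:,2]>.1]; print(h.round(3)[:40], len(h))
# plate by height 5..12 mm
print("lens handle"); cs=comp(g<50,190,222,238,292,.048); q=np.argwhere(cs)[:,::-1].astype(np.float32)
r=cv2.minAreaRect(q); print(r); B=cv2.boxPoints(r); print([ray(c,*x,.048)[:2].round(4) for x in B])
S=np.load("scene.npz"); p2,d2=S["p"],S["d"]; c2=cal("scene"); W2=cloud("scene",d2,c2)
b=W2[215:275,270:320]; mk=b[...,2]>.1; print("scene high"); print(np.c_[np.argwhere(mk)[:,::-1]+[270,215],(b[mk]*1000).round(0),p2[215:275,270:320][mk]].astype(int)[:120])
def up(im,u0,u1,v0,v1,f): return cv2.resize(im[v0:v1,u0:u1],None,fx=f,fy=f,interpolation=cv2.INTER_CUBIC)
a=up(p,270,420,95,215,4); b=up(p2,255,390,180,290,4)
o=np.zeros((a.shape[0]//1,600,3),np.uint8)
cv2.imwrite("pics/c1.png",np.clip(a*1.5,0,255)); cv2.imwrite("pics/c2.png",np.clip(b*1.5,0,255))
cv2.imwrite("pics/c3.png",np.clip(up(p,185,235,200,296,6)*1.8,0,255))
E
```

```text
handle
[284 172   7   9  30] [287.53333333 176.36666667] [0.61301548 0.10648385 0.09      ] zmed 0.09946665768222024
dish inner: low pts
[ 359  152   41   42 1290] [380.55116279 172.56589147] [ 0.64009347 -0.11249221  0.012     ] zmed 0.013050418071778164
((377.3955078125, 172.65281677246094), (38.53989791870117, 40.483482360839844), 84.5596694946289)
high pts top
[[ 0.446 -0.007  0.96 ]
 [ 0.446 -0.007  0.96 ]
 [ 0.446 -0.007  0.96 ]
 [ 0.446 -0.007  0.96 ]
 [ 0.446 -0.007  0.96 ]
 [ 0.446 -0.007  0.96 ]
 [ 0.446 -0.007  0.96 ]
 [ 0.446 -0.007  0.96 ]
 [ 0.446 -0.007  0.96 ]
 [ 0.446 -0.007  0.96 ]
 [ 0.446 -0.007  0.96 ]
 [ 0.446 -0.007  0.96 ]
 [ 0.446 -0.007  0.96 ]
 [ 0.738 -0.089  0.212]
 [ 0.735 -0.087  0.213]
 [ 0.736 -0.09   0.211]
 [ 0.736 -0.092  0.211]
 [ 0.736 -0.093  0.211]
 [ 0.446 -0.007  0.96 ]
 [ 0.734 -0.086  0.21 ]
 [ 0.734 -0.088  0.21 ]
 [ 0.734 -0.089  0.211]
 [ 0.735 -0.092  0.209]
 [ 0.735 -0.094  0.208]
 [ 0.446 -0.007  0.96 ]
 [ 0.732 -0.086  0.211]
 [ 0.732 -0.088  0.21 ]
 [ 0.732 -0.09   0.211]
 [ 0.732 -0.092  0.21 ]
 [ 0.732 -0.093  0.211]
 [ 0.446 -0.0
[... 5148 characters left out ...]
7  180   52   66   74]
 [ 295  243  736  -85  178   69   91  102]
 [ 291  244  735  -93  172   52   66   74]
 [ 292  244  737  -91  176   45   56   62]
 [ 293  244  739  -89  179   45   56   62]
 [ 294  244  738  -87  177   49   61   69]
 [ 295  244  738  -85  176   53   75   90]
 [ 296  244  728  -83  159   58   82   98]
 [ 297  244  726  -81  153   69   91  101]
 [ 278  245 1238  -67 1063  106  133  144]
 [ 290  245  726  -96  154   53   72   82]
 [ 291  245  730  -94  160   45   61   70]
 [ 292  245  738  -92  173   43   55   61]
 [ 293  245  739  -89  175   46   56   62]][ WARN:0@0.215] global loadsave.cpp:1063 imwrite_ Unsupported depth image for selected encoder is fallbacked to CV_8U.
```

View pics/c1.png

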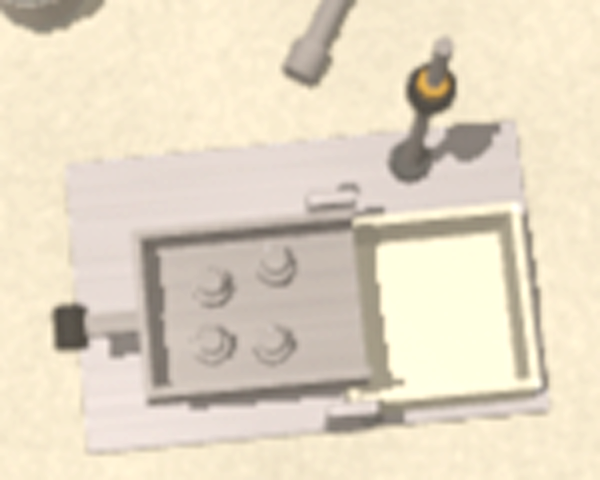

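View pics/c2.png

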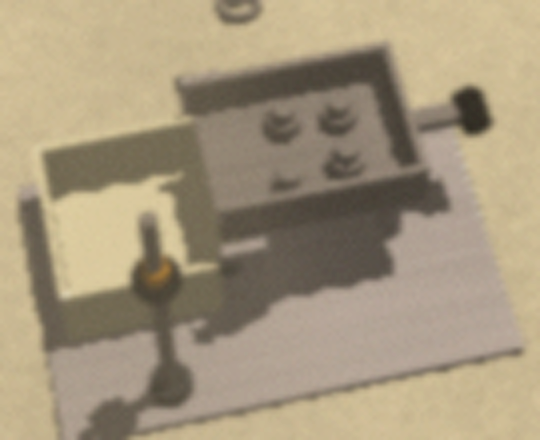

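The crops show the plate corners (c1: (67,163), (515,122), (550,410), (88,452)), the handle barrel at (70,327), the collar at (432,88) with its brass hub, and four fittings in the tray. Next I'll fit the station pose and the collar height.

```bash
python3 - <<'E'
from h import *
T=np.load("top.npz"); p,d=T["p"],T["d"]; c=cal("top"); W=cloud("top",d,c)
P=np.array([ray(c,270+(u+.5)/4-.5,95+(v+.5)/4-.5,.008) for u,v in [(67,163),(515,122),(550,410),(88,452)]])
print(P.round(4)); print([np.linalg.norm(P[i]-P[i-1]).round(4) for i in range(4)])
y1=(P[0]+P[3]-P[1]-P[2])[:2]; print("yaw from long",np.arctan2(-y1[0],y1[1]))
x1=(P[0]+P[1]-P[2]-P[3])[:2]; print("yaw short",np.arctan2(x1[1],x1[0])); print("plate ctr",P.mean(0))
h=ray(c,270+70/4,95+327/4,.09); print("handle",h)
S=np.load("scene.npz"); c2=cal("scene"); W2=cloud("scene",S["d"],c2)
for n,w,im in(("top",W,p),("scene",W2,S["p"])):
    a=w.reshape(-1,3); k=im.reshape(-1,3).astype(int); m=(np.hypot(a[:,0]-.733,a[:,1]+.0885)<.022)&(a[:,2]>.1)&(a[:,2]<.3)
    a,k=a[m],k[m]; 
    ax=a[a[:,2]>.19][:,:2]; print(n,"post top",ax.mean(0))
    br=(k[:,2]-k[:,0])>45; print("brass",a[br].mean(0) if br.any() else 0, np.sort(a[br][:,2]).round(3))
    dk=(k.max(1)<75)&(a[:,2]<.19); print("dark",np.sort(a[dk][:,2]).round(3)); print((a[dk].mean(0)))
E
```

```text
[[ 0.7338  0.1233  0.008 ]
 [ 0.7624 -0.1575  0.008 ]
 [ 0.5806 -0.1774  0.008 ]
 [ 0.5508  0.1048  0.008 ]]
[np.float64(0.184), np.float64(0.2823), np.float64(0.1829), np.float64(0.2837)]
yaw from long 0.1033437777269237
yaw short 0.1049914670408511
plate ctr [ 0.65688444 -0.02672469  0.008     ]
handle [0.61212954 0.10653313 0.09      ]
top post top [ 0.73184266 -0.08978762]
brass [ 0.73097592 -0.08883109  0.16078458] [0.15  0.157 0.158 0.158 0.158 0.158 0.159 0.159 0.159 0.159 0.159 0.16
 0.16  0.16  0.16  0.161 0.161 0.161 0.161 0.161 0.161 0.162 0.162 0.162
 0.164 0.165 0.171 0.176]
dark [0.115 0.146 0.147 0.147 0.147 0.148 0.148 0.148 0.149 0.149 0.149 0.149
 0.149 0.149 0.149 0.149 0.149 0.15  0.15  0.15  0.15  0.15  0.151 0.151
 0.151 0.151 0.151 0.151 0.151 0.151 0.151 0.151 0.151 0.151 0.151 0.151
 0.151 0.151 0.152 0.152 0.152 0.152 0.152 0.152 0.152 0.152 0.152 0.152
 0.153]
[ 0.72791728 -0.08952159  0.14949158]
scene post top [ 0.73601994 -0.08863419]
brass [ 0.73792465 -0.08575852  0.16040231] [0.157 0.158 0.159 0.16  0.16  0.161 0.161 0.163 0.164]
dark [0.101 0.103 0.104 0.106 0.107 0.109 0.109 0.11  0.111 0.112 0.115 0.115
 0.116 0.119 0.119 0.119 0.12  0.12  0.12  0.122 0.122 0.122 0.14  0.142
 0.144 0.144 0.144 0.145 0.145 0.145 0.146 0.146 0.146 0.147 0.147 0.147
 0.147 0.148 0.148 0.148 0.148 0.148 0.148 0.148 0.149 0.149 0.149 0.149
 0.149 0.149 0.149 0.149 0.149 0.149 0.149 0.149 0.149 0.149 0.149 0.15
 0.15  0.15  0.15  0.15  0.15  0.15  0.15  0.15  0.15  0.15  0.15  0.151
 0.151 0.151 0.151 0.151 0.151 0.151 0.151 0.151 0.151 0.151 0.152 0.152
 0.152 0.152 0.152 0.153 0.153 0.153 0.153 0.154 0.154 0.154 0.155 0.155
 0.157 0.158 0.158 0.159 0.159 0.16  0.16  0.16  0.161 0.164 0.165 0.167
 0.168 0.17  0.172 0.172 0.173 0.175 0.176 0.177 0.179 0.18  0.181 0.182
 0.185 0.187 0.187 0.188]
[ 0.73908789 -0.08933828  0.14783946]
```

Plate sides measure 0.184 × 0.283, as expected. Yaw is about 0.104. The post, dish and handle agree within a few mm, and the disc top is about 0.150, so mid-collar is about 0.146. I'll hover over the tray handle for a closer wrist look.

```bash
cat >> h.py <<'E'
from scipy.spatial.transform import Rotation as Ro
YAW=.104; XH=np.array([np.cos(YAW),np.sin(YAW),0]); YH=np.array([-np.sin(YAW),np.cos(YAW),0])
def down(a):  # tool z down, finger line y at heading a
    y=np.array([np.cos(a),np.sin(a),0]); z=np.array([0,0,-1.]); x=np.cross(y,z)
    q=Ro.from_matrix(np.c_[x,y,z]).as_quat(); return np.r_[q[3],q[:3]]
def best(pos,a):
    o=[]
    for k in (0,np.pi):
        q=down(a+k); j=kin.inverse_kinematics(np.array(pos),q)
        if j is not None: o.append((abs(np.array(j)-env.get_state()["qpos"]).max(),k,q,np.array(j)))
    o.sort(key=lambda t:t[0]); print([(round(t[0],2),t[1],t[3].round(2)) for t in o]); return o[0][2]
E
python3 - <<'E'
from h import *
h=np.array([.6121,.1065,.09])
P=h+[0,0,.21]; q=best(P,YAW); env.reach(P,q)
c=cal("wrist"); p,d=camera("wrist"); cv2.imwrite("pics/w1.png",np.clip(p*1.5,0,255).astype(np.uint8)); np.savez("w1.npz",p=p,d=d,R=c[1],t=c[2])
W=cloud("wrist",d,c); g=p.max(2)
Z=W[...,2]; m=(g<60)&(Z>.07)&(Z<.12)&(np.hypot(W[...,0]-h[0],W[...,1]-h[1])<.04)
n,l,s,ce=cv2.connectedComponentsWithStats(m.astype(np.uint8)); 
for i in range(1,n):
    if s[i,4]>60: a=W[l==i]; print(s[i],ce[i],a.mean(0),np.percentile(a,[2,50,98],axis=0).round(4), "sx",np.ptp((a-h)@XH), "sy",np.ptp((a-h)@YH), "mid",[(np.percentile((a-h)@v,2)+np.percentile((a-h)@v,98))/2 for v in (XH,YH)])
s=env.get_state(); print(s["tcp_pos"],s["time"],s["force"])
E
```

```text
[(np.float64(0.91), 0, array([ 0.3 ,  0.51, -0.79,  1.65,  0.39,  1.15, -0.49])), (np.float64(2.54), 3.141592653589793, array([ 0.52,  0.68, -1.18,  1.64,  0.65,  1.28,  2.45]))]
[308 178  24  20 442] [319.60633484 187.22850679] [0.61174379 0.11010226 0.09798904] [[0.6007 0.1004 0.0918]
 [0.6118 0.1105 0.0988]
 [0.6225 0.1178 0.1008]] sx 0.022481319319282794 sy 0.018804099840696982 mid [np.float64(-7.932927600771966e-05), np.float64(0.002631412131414349)]
[308 220  25  16 203] [320.26108374 228.57142857] [0.61663287 0.06823954 0.1008323 ] [[0.6058 0.067  0.0791]
 [0.6164 0.0682 0.1024]
 [0.627  0.0697 0.1127]] sx 0.02341640163239788 sy 0.0021762005704545617 mid [np.float64(0.00031731795058618974), np.float64(-0.03858137980028364)]
[0.61233312 0.10554247 0.29986531] 3.2333 [ 0.06758815 -0.60640081 -0.102612  ]
```

View pics/w1.png

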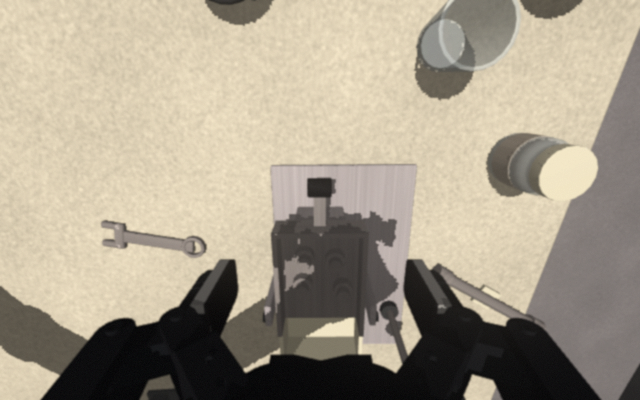

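The barrel is at (319,187), centred between the open fingers, and sits about 2 mm from the first estimate. Next: grasp it and tip the tray along the arc.

```bash
cat >> h.py <<'E'
H0=np.array([.6121,.1065,.09])+.0018*YH
HINGE=H0-.165*YH-[0,0,.012]
def hp(th): # handle centre at tray angle
    y=.165*np.cos(th)-.012*np.sin(th); z=.165*np.sin(th)+.012*np.cos(th)
    return HINGE+y*YH+[0,0,z]
UP=np.array([0,0,.054])
E
python3 - <<'E'
from h import *
env.movel(H0+UP+[0,0,.05],.15)
print(env.movel(H0+UP,.08,stop_force=12))
env.grip(.01,30); s=env.get_state(); print("grip",s["opening"],s["gripper_force"],s["tcp_pos"]-UP-H0)
def p(th,v): 
    env.movel(hp(th)+UP,v); s=env.get_state(); print(round(th,2),round(s["time"],2),(s["tcp_pos"]-UP-hp(th)).round(4),s["force"].round(1),round(s["opening"],4))
for th in (.12,.24,.36,.48): p(th,.06)
for th in np.arange(.58,1.01,.1): p(th,.035)
q,d=camera("scene"); cv2.imwrite("pics/s2.png",np.clip(cv2.resize(q[140:300,240:420],None,fx=4,fy=3.7)*1.5,0,255).astype(np.uint8))
q,d=camera("top"); cv2.imwrite("pics/t2.png",q)
E
```

```text
False
grip 0.023588248858238365 31.662348210811615 [-9.81264301e-04 -8.78809637e-05  3.88349882e-04]
0.12 5.93 [-0.0009 -0.0003  0.0001] [-4.6  0.5 -2.3] 0.0237
0.24 6.42 [-0.0008 -0.0006  0.0006] [-6.8 -0.5 -2.5] 0.0234
0.36 6.9 [-0.0008 -0.0009  0.0009] [-7.5 -0.2 -2.9] 0.0235
0.48 7.38 [-0.0007 -0.0011  0.001 ] [-8.5 -0.5 -3.6] 0.0235
0.58 8.01 [-0.0007 -0.0011  0.0009] [-8.3 -0.7 -2.4] 0.0233
0.68 8.63 [-0.0007 -0.0011  0.0009] [-7.1 -2.1 -2.7] 0.0235
0.78 9.26 [-0.0006 -0.0011  0.001 ] [-7.1 -0.6 -3.2] 0.0236
0.88 9.88 [-0.0006 -0.0011  0.0011] [-6.7 -0.9 -3.2] 0.0236
0.98 10.51 [-0.0005 -0.0009  0.0011] [-6.5 -1.4 -3.3] 0.0233
```

View pics/s2.png

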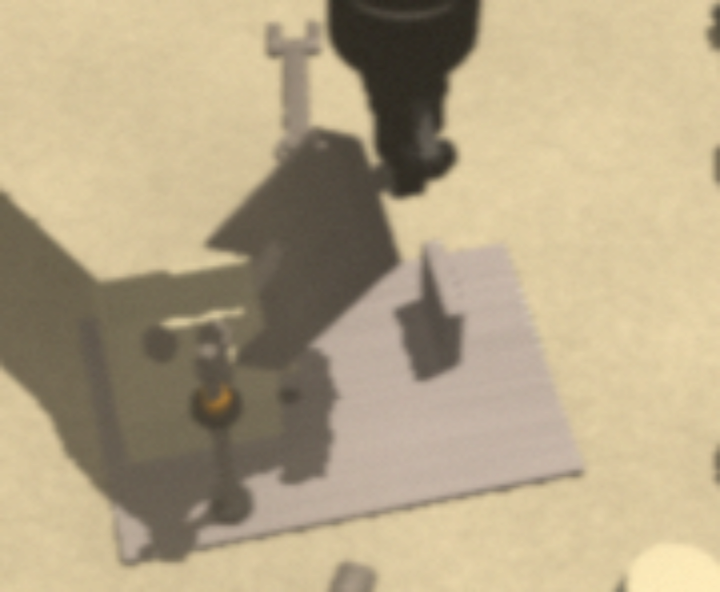

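The tray is tipped. At least two fittings are visible in the dish, at (160,343) and (210,350); the rest are hidden. I'll go slightly steeper, wait, let the tray down and count.

```bash
python3 - <<'E'
from h import *
env.movel(hp(1.08)+UP,.05); env.dwell(.6)
for th in (.96,.84,.72,.6,.48,.36,.24,.12): env.movel(hp(th)+UP,.08)
env.movel(hp(0)+UP,.05)
s=env.get_state(); print(s["time"],s["force"],s["opening"])
T,dT=camera("top"); np.savez("t3.npz",p=T,d=dT)
a=np.clip(cv2.resize(T[95:215,270:420],None,fx=4,fy=4,interpolation=cv2.INTER_CUBIC)*1.6,0,255).astype(np.uint8); 
S,_=camera("scene"); b=np.clip(cv2.resize(S[180:290,240:390],None,fx=4,fy=4)*1.6,0,255).astype(np.uint8)
cv2.imwrite("pics/t3.png",cv2.resize(np.hstack([a[:440],b]),(800,293)))
E
```

```text
15.4417 [-12.48555801   0.12763734   9.21839845] 0.023371403409890117
```

View pics/t3.png

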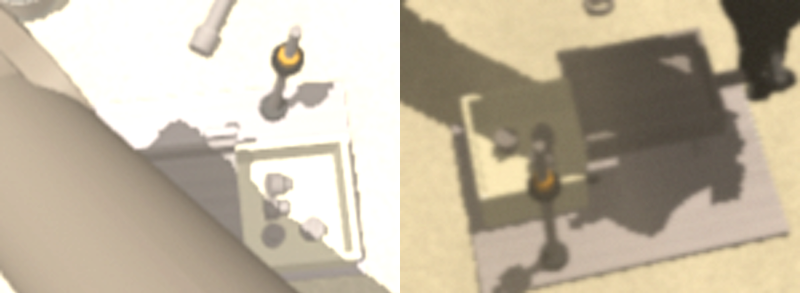

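The tray is empty and level, and all four fittings are in the dish at (275,183), (276,207), (272,235) and (312,230). Next: release, then hover over the lens handle and measure it.

```bash
python3 - <<'E'
from h import *
env.grip(.06); env.movel(H0+UP+[0,0,.12],.2)
T=np.load("top.npz"); ct=cal("top"); L=ray(ct,205,226,.04); print("lens top est",L)
G=np.array([.405,.308,.039]); P=G+[0,0,.2]; ah=np.arctan2(L[1]-G[1],L[0]-G[0]); print(ah)
q=best(P,ah+np.pi/2); env.reach(P,q); env.grip(.05)
s=env.get_state(); print(s["tcp_pos"],s["time"])
c=cal("wrist"); p,d=camera("wrist"); np.savez("w4.npz",p=p,d=d,R=c[1],t=c[2],k=[c[0][x] for x in("fx","fy","cx","cy")])
cv2.imwrite("pics/w4.png",np.clip(p*1.6,0,255).astype(np.uint8))
W=cloud("wrist",d,c); Z=W[...,2]; g=p.max(2)
m=(Z>.036)&(Z<.056)&(g<70)&(np.hypot(W[...,0]-G[0],W[...,1]-G[1])<.13)
n,l,st,ce=cv2.connectedComponentsWithStats(m.astype(np.uint8))
for i in range(1,n):
    if st[i,4]>150: a=W[l==i]; print(st[i],ce[i].round(1),a.mean(0).round(4),np.percentile(a,[2,98],axis=0).round(4).tolist())
E
```

```text
lens top est [0.50033504 0.30650814 0.04      ]
-0.015647309821194857
[(np.float64(0.78), 0, array([ 0.13,  0.54, -1.16,  1.96,  0.58,  1.03,  0.26])), (np.float64(2.04), 3.141592653589793, array([-0.33,  0.33, -0.53,  1.98,  0.22,  0.88, -2.56]))]
[0.40573328 0.3075128  0.23894471] 18.1083
[ 286  134   78  171 3121] [328.4 213.5] [0.4292 0.3145 0.0452] [[0.3537, 0.2728, 0.0371], [0.5311, 0.3477, 0.0494]]
```

View pics/w4.png

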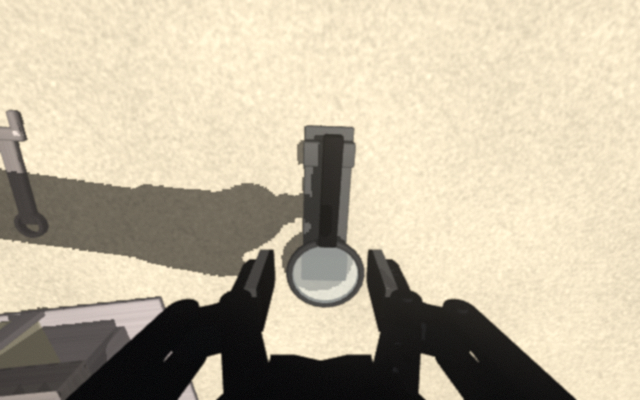

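The handle runs from (331,137) to (325,243) and the rim is centred at about (325,272). I'll fit both.

```bash
python3 - <<'E'
from h import *
f=np.load("w4.npz"); p,d=f["p"],f["d"]; k=f["k"]; c=(dict(zip(("fx","fy","cx","cy"),k)),f["R"],f["t"])
g=p.max(2); v,u=np.mgrid[0:400,0:640]
W=cloud("wrist",d,c)
m=(g<60)&(v>134)&(v<236)&(u>312)&(u<350)
a=np.array([[r,(cs:=u[r][m[r]]).min(),cs.max(),len(cs)] for r in range(138,234,12)]); print(a.tolist())
pts=W[m&(W[...,2]>.044)]; vx,vy,x0,y0=cv2.fitLine(pts[:,:2].astype(np.float32),cv2.DIST_HUBER,0,.01,.01).ravel()
if vx<0: vx,vy=-vx,-vy
print("handle dir",np.arctan2(vy,vx),"pt",x0,y0,"z",np.median(pts[:,2]),"x range",pts[:,0].min(),pts[:,0].max())
dv=np.array([vx,vy]); s=(pts[:,:2]-[x0,y0])@dv; n=(pts[:,:2]-[x0,y0])@[-vy,vx]; print("width",np.percentile(n,[1,99]),"len",np.percentile(s,[.5,99.5]))
rim=((g<75)&(v>243)&(v<310)&(u>282)&(u<368)).astype(np.uint8)
cs,_=cv2.findContours(rim,cv2.RETR_EXTERNAL,cv2.CHAIN_APPROX_NONE); q=max(cs,key=len); e=cv2.fitEllipse(cv2.convexHull(q)); print(e)
hw=np.array([ray(c,*x[0],.04)[:2] for x in cv2.convexHull(q)],np.float32); print("lens",cv2.minEnclosingCircle(hw))
E
```

```text
[[138, 314, 343, 30], [150, 318, 343, 26], [162, 318, 342, 25], [174, 313, 341, 29], [186, 313, 340, 28], [198, 313, 339, 27], [210, 313, 338, 26], [222, 313, 338, 26]]
handle dir -0.0584009 pt 0.39659563 0.31695858 z 0.04817416901350251 x range 0.32312456125798716 0.4478057102250429
width [-0.00884509  0.00894225] len [-0.07286732  0.05080449]
((322.06842041015625, 268.7069091796875), (72.3567123413086, 83.78733825683594), 119.99909973144531)
lens ((0.4940599501132965, 0.30494174361228943), 0.04696059972047806)
```

```bash
python3 - <<'E'
from h import *
f=np.load("w4.npz"); p,d=f["p"],f["d"]; k=f["k"]; c=(dict(zip(("fx","fy","cx","cy"),k)),f["R"],f["t"])
W=cloud("wrist",d,c)
for n,x,z in (("hend",(331,136),.048),("hfront",(326,244),.048),("rim back",(325,238),.04),("rim front",(325,305),.04),("rim L",(287,272),.04),("rim R",(363,272),.04)): print(n,ray(c,*x,z).round(4),W[x[1],x[0]].round(4))
g=p.max(2)
print(g[128:142,331],W[128:142,331,2].round(3)); print(g[230:312:2,325])
T=np.load("top.npz"); ct=cal("top"); WT=cloud("top",T["d"],ct); print("top col 203"); 
for v in range(280,294): print(v,T["p"].max(2)[v,198:208],WT[v,202].round(3))
print(-c[1].T@c[2])
E
```

```text
hend [0.3521 0.3177 0.048 ] [0.3522 0.3178 0.0474]
hfront [0.4571 0.312  0.048 ] [0.4566 0.312  0.0492]
rim back [0.4545 0.3112 0.04  ] [0.4506 0.3111 0.048 ]
rim front [0.5361 0.31   0.04  ] [0.5365 0.31   0.0396]
rim L [0.4934 0.2704 0.04  ] [0.4945 0.2702 0.0382]
rim R [0.495  0.3508 0.04  ] [0.4957 0.351  0.0389]
[72 76 76 75 75 65 44 32 32 34 34 36 35 36] [0.009 0.008 0.008 0.008 0.008 0.008 0.037 0.045 0.047 0.049 0.049 0.048
 0.048 0.048]
[ 21  22  21  23  25  25  24  25  31  84  94  94  94  95  96  97  96  96
  96  96  96  96  96  97  96 102 112 112 112 112 137 144 143 143 142 109
  84  49  60 141 157]
top col 203
280 [ 53  46  36  40  52  60  92 102 102 104] [0.373 0.31  0.03 ]
281 [ 54  44  37  40  53  61  92 102 103 103] [0.371 0.309 0.032]
282 [ 53  43  37  39  53  60  92 103 103 103] [0.369 0.309 0.032]
283 [ 52  43  37  41  53  60  91 102 103 104] [0.367 0.309 0.031]
284 [ 51  40  36  44  53  61  92 104 103 104] [0.364 0.309 0.032]
285 [49 40 37 46 53 61 84 94 94 96] [0.362 0.309 0.029]
286 [46 38 36 47 58 75 85 87 90 91] [0.357 0.316 0.008]
287 [ 44  35  39  69  83  97 103 103 102 103] [0.355 0.316 0.009]
288 [ 43  38  52  90 102 103 102 102 103 102] [0.353 0.315 0.01 ]
289 [ 75  78  89 104 106 105 104 103 103 104] [0.35  0.316 0.007]
290 [139 142 143 142 140 140 139 129 124 127] [0.348 0.315 0.01 ]
291 [172 173 170 167 168 169 169 161 155 158] [0.345 0.318 0.001]
292 [170 172 170 167 169 169 169 168 169 171] [0.343 0.317 0.002]
293 [169 170 169 167 168 169 169 169 171 171] [0.34  0.317 0.002]
[0.32312456 0.30876082 0.30924496]
```

```bash
python3 - <<'E'
from h import *
c=cal("top"); r=lambda u,v,z: ray(c,270+(u+.5)/4-.5,95+(v+.5)/4-.5,z)
a=r(515,305,.012); b=r(440,240,.012); print("D.y",a@YH+.05,"D.x",b@XH-.05)
for D in ([.6345,-.0996,0],): print("post-based",np.array(D)@YH,np.array(D)@XH)
Pc=np.array([.6569,-.0267,0]); print("plate y",Pc@YH-.075)
T=np.load("top.npz"); g=T["p"].max(2); W=cloud("top",T["d"],c)
print(g[172,355:412].tolist()); print((W[172,355:412]@YH).round(3).tolist()); print((W[172,355:412,2]*1000).round().astype(int).tolist())
print(g[140:206,385].tolist()); print((W[140:206,385]@XH).round(3).tolist()); print((W[140:206,385,2]*1000).round().astype(int).tolist())
# lens grasp
al=-.055; L=np.array([.4955,.3103]); G=np.r_[L-.08*np.array([np.cos(al),np.sin(al)]),.039]
q=best(G+UP+[0,0,.06],al+np.pi/2); env.reach(G+UP+[0,0,.06],q)
print(env.movel(G+UP+[0,0,.001],.08,stop_force=10))
env.grip(.01,70); s=env.get_state(); print(s["opening"],s["gripper_force"],s["tcp_pos"]-UP-G,s["force"],s["time"])
env.movel(s["tcp_pos"]+[0,0,.16],.12); s=env.get_state(); print(s["opening"],s["force"],s["torque"],s["time"])
E
```

```text
D.y -0.1721453311374967 D.x 0.6200945147067586
post-based -0.16493095846225844 0.620731978345502
plate y -0.16975024922404366
[134, 134, 134, 135, 135, 120, 110, 108, 108, 114, 164, 180, 180, 179, 179, 179, 179, 179, 179, 179, 179, 179, 178, 178, 178, 178, 179, 178, 178, 179, 179, 178, 178, 179, 178, 178, 178, 178, 179, 179, 178, 162, 130, 114, 116, 143, 171, 160, 118, 105, 155, 168, 168, 168, 168, 169, 169]
[-0.111, -0.114, -0.116, -0.118, -0.121, -0.128, -0.131, -0.133, -0.136, -0.138, -0.14, -0.143, -0.145, -0.148, -0.15, -0.153, -0.155, -0.157, -0.16, -0.162, -0.165, -0.167, -0.17, -0.172, -0.174, -0.177, -0.179, -0.182, -0.184, -0.186, -0.19, -0.191, -0.194, -0.196, -0.2, -0.201, -0.203, -0.206, -0.208, -0.211, -0.214, -0.216, -0.216, -0.216, -0.216, -0.216, -0.219, -0.221, -0.233, -0.237, -0.24, -0.243, -0.245, -0.247, -0.25, -0.252, -0.255]
[84, 82, 84, 81, 82, 12, 11, 14, 14, 11, 13, 13, 14, 13, 13, 7, 12, 14, 11, 14, 15, 15, 10, 12, 14, 16, 14, 12, 13, 15, 10, 15, 16, 13, 9, 15, 17, 15, 15, 13, 11, 11, 26, 39, 51, 65, 62, 63, 11, 4, 3, -1, 1, 2, 0, 0, 0]
[150, 150, 150, 150,
[... 724 characters left out ...]
 0.558, 0.555, 0.553, 0.551, 0.548, 0.545]
[8, 7, 6, 9, 10, 8, 9, 63, 64, 61, 52, 42, 30, 22, 12, 13, 8, 13, 14, 15, 12, 13, 14, 16, 12, 12, 13, 13, 13, 15, 11, 13, 10, 13, 12, 12, 13, 12, 16, 13, 12, 11, 9, 12, 13, 12, 12, 9, 14, 14, 13, 15, 62, 62, 55, 35, 21, 13, 7, 10, 0, 1, 1, -1, 1, 1]
[(np.float64(0.14), 0, array([ 0.01,  0.66, -1.02,  2.  ,  0.72,  0.9 ,  0.12])), (np.float64(2.03), 3.141592653589793, array([-1.41,  0.59,  0.85,  2.09, -0.65,  0.76, -1.77]))]
False
0.016750005641587892 68.8897705078125 [0.00024481 0.00029173 0.00159222] [-0.55625973 -1.13032294  7.00843696] 19.875
0.016932772849424016 [-0.62128759 -0.59245356 -0.99989158] [-0.00054497  0.04024368 -0.01617908] 21.3667
```

The lens is gripped and lifted, with an opening of 17 mm and no slip. The dish centre comes out at (0.634,-0.101), consistent across the wall and post measurements. Next: carry the lens over and check its height and centring.

```bash
python3 - <<'E'
from h import *
D=.6205*XH-.1665*YH; al=-.055; dv=np.array([np.cos(al),np.sin(al),0]); print(D)
P=D-.08*dv; s=env.get_state(); 
env.movel(np.r_[P[:2],s["tcp_pos"][2]],.16); env.movel(np.r_[P[:2],.2056],.05); env.dwell(.3)
s=env.get_state(); print(s["time"],s["tcp_pos"]-np.r_[P[:2],.2056],s["opening"],s["force"].round(1))
T,dT=camera("top"); S,dS=camera("scene"); np.savez("f.npz",T=T,dT=dT,S=S,dS=dS)
a=np.clip(cv2.resize(T[95:215,310:430],None,fx=4,fy=4)*1.5,0,255).astype(np.uint8); b=np.clip(cv2.resize(S[170:290,235:335],None,fx=4,fy=4)*1.5,0,255).astype(np.uint8)
o=np.hstack([a,b]); cv2.imwrite("pics/f.png",o[:, :]) if o.shape[1]<=800 else cv2.imwrite("pics/f.png",cv2.resize(o,(800,int(800*o.shape[0]/o.shape[1])))); print(o.shape)
E
```

```text
[ 0.63443216 -0.10118465  0.        ]
25.65 [ 8.48540984e-05 -4.30140392e-05  1.70181334e-04] 0.017239766781632474 [ 0.7 -0.3 -1.1]
(480, 880, 3)
```

View pics/f.png

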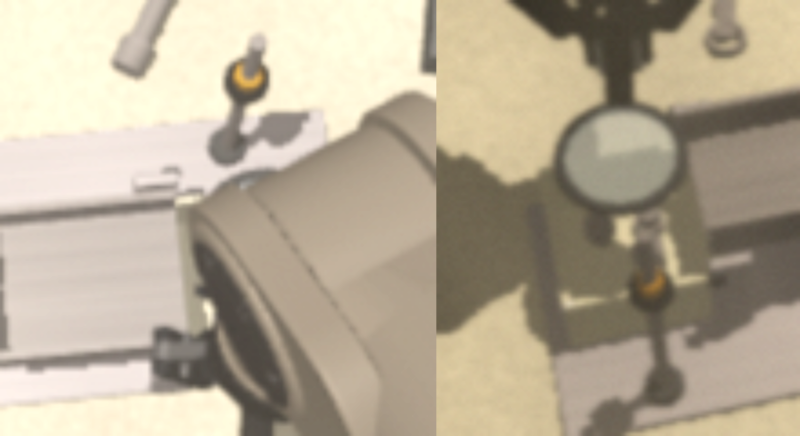

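The scene view shows the lens rim held level, centred at about px (286,213), clear of the post and collar at (294,249), and the fittings still in the dish. I'll measure the rim against the collar in that same image.

```bash
python3 - <<'E'
from h import *
f=np.load("f.npz"); c=cal("scene"); S,d=f["S"],f["dS"]; W=cloud("scene",d,c); g=S.max(2)
D=.6205*XH-.1665*YH
v,u=np.mgrid[0:400,0:640]; Z=W[...,2]
m=((np.hypot((u-286)/19.5,(v-213.3)/16.5)<1)&(Z>.12)&(Z<.18)&(g<95)).astype(np.uint8)
a=W[m>0]; print(m.sum())
A=np.c_[a[:,:2]-a[:,:2].mean(0),np.ones(len(a))]
k=np.abs(a[:,2]-np.median(a[:,2]))<.008; co=np.linalg.lstsq(A[k],a[k,2],rcond=None)[0]; print("tilt,z rim",co,np.percentile(a[:,2],[10,50,90]))
e=cv2.fitEllipse(cv2.convexHull(np.argwhere(m)[:,::-1].astype(np.int32))); print(e, ray(c,*e[0],.1485)-D)
for n,x in (("L",(268.5,213.3)),("R",(304,213.3)),("T",(286,198.3)),("B",(286,228.3))): r=ray(c,*x,.15); print(n,((r-D)@XH).round(4),((r-D)@YH).round(4))
T=np.load("scene.npz"); # collar top in the first view vs now
for im,w in((T["p"],cloud("scene",T["d"],c)),(S,W)):
    b=w.reshape(-1,3); q=im.reshape(-1,3).astype(int); k=(np.hypot(b[:,0]-.734,b[:,1]+.089)<.02)&(b[:,2]>.135)&(b[:,2]<.157)&(q.max(1)<75)&((q[:,2]-q[:,0])<35); print("collar z",np.median(b[k][:,2]),np.percentile(b[k][:,2],[25,75,90]),k.sum())
E
```

```text
351
tilt,z rim [-0.01304582  0.00418428  0.14978083] [0.14716246 0.14976126 0.15253399]
((285.7740478515625, 213.06150817871094), (31.70075035095215, 36.7921142578125), 80.99162292480469) [0.00536484 0.00116854 0.1485    ]
L -0.0017 -0.0378
R 0.0164 0.0407
T -0.0335 0.008
B 0.0462 -0.0059
collar z 0.14944673472551526 [0.14803806 0.15108027 0.15295144] 73
collar z 0.14947186403290103 [0.14781937 0.15078214 0.15188684] 76
```

The lens is level (tilt about 0.013 rad) and its rim top matches the collar top within about 1 mm. The collar has not moved. A 3 mm centring correction, then I hand in.

```bash
python3 - <<'E'
from h import *
s=env.get_state(); env.movel(s["tcp_pos"]-.003*XH-.0005*YH,.02); env.dwell(1.0)
s=env.get_state(); print(s["time"],s["tcp_pos"],np.abs(s["joint_velocities"]).max(),s["opening"],s["gripper_force"])
print(job.job_done())
E
```

```text
27.05 [ 0.55166122 -0.09762303  0.20570517] 0.0020081937928101276 0.01715879381989576 68.27952146530151
the job is handed in; nothing more can be done
None
```

The job is handed in at 27 s: all four fittings are in the dish, the tray is back down, and the arm is holding the lens level and still over the dish centre. By the last camera check it was at collar height to about 1–2 mm and clear of the post, and a final 3 mm centring move after that was not re-imaged.

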